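Tongs at the mark, ready round the lid knob

ROBOT

A 6-joint arm with a two-finger parallel gripper is mounted at the origin on the work surface. World frame = base frame: x ahead of the robot, y to its left, z up, the work surface at z = 0. Lengths are in m, angles in rad, forces in N, time in s.
With the tool pointing down it reaches from about 0.375 to 0.975 m from the base axis. Payload 3.8 kg.
Tool frame: the origin (TCP) lies at the very end of the fingers, on their centre line; the grasp point (between the pads) lies 19 mm behind it; z points along the fingers, y is the direction in which the jaws open and shut (so a half turn about z gives the same grasp; the last joint's range is limited). The gripper opens to 85 mm and grips with 20 to 120 N. Pads are 22 mm wide; open, the fingers measure 114 mm over their backs; the gripper's body (76 mm by 85 mm) begins 54 mm behind the grasp point. The pads swing forward as they close: fully open they stand 13 mm farther back than shut.
Start: joints at [1.292, 0.264, 1.604, -0, 1.274, -0.037], TCP at [0.162, 0.655, 0.231] pointing down, gripper open.
Joint ranges: [-2.63, 2.63], [-0.94, 2.18], [0.31, 2.57], [-1.31, 4.45], [0, 2.66], [-2.55, 2.55]. Speed limits (rad/s): [2.57, 2.57, 3.14, 3.14, 3.14, 3.14].

INTERFACE

Orientations are given as a rotation vector (axis times angle).
In Python, from workcell import bot, read_camera, finish_job gives the robot as it stands. The module is installed in compiled form; this text tells all that it offers.
- The arm moves only by the tool servo_tool, never from a script. Its argument "targets" is text: rows parted by semicolons, each of 7 numbers parted by spaces: the turn, a rotation vector about the tool's x, y, z in rad, then the shift along the tool's x, y, z in mm, then the finger opening in mm, from 0 to 85.4. In form: wx wy wz x y z gripper; .... A call has 1 to 8 rows; each row shifts and turns the pose as measured when the row begins, along the tool's axes as they then stand; what a row does not reach is not made up. A row lasts 1/12 s, in which the tool goes at most 41.7 mm and 7.16 degrees, less where a joint would pass 70% of its speed; a pose out of reach is approached as far as the arm can. A call is refused whole if a number of a shift passes 41.7 or a number of a turn 0.125, either way. A call with a gripper value outside its range is refused whole. The fingers move at their own pace and stop on an object; "newtons" is the grip in N (left out, the last holds). Time passes only in rows, so rows that do not move let the fingers close. It gives the time, the measured TCP pose, the force and the opening at its end, in the units of the state.
- bot.read_state(): the state, without advancing time (a new reading comes with each control period).
- read_camera(name): name is "scene" or "top" or "wrist"; returns a dict with "image" (384x512x3 uint8, red, green, blue), "mtx" (3x3 intrinsics, pixels), "eye" and "orientation" of the camera in the world; the wrist camera has in their place "T_tool_cam" (4x4, takes a point from camera to tool coordinates, whose origin is the TCP and whose axes are the flange's). Camera axes: x right, y up, looking along -z (the intrinsics and any distortion apply to the point x, -y, -z); pixel columns grow to the right and rows downward; lengths in m; the calibration is good to about 2 mm. A picture is of the moment at which its call begins: read the wrist's pose just before it. There is no depth.
- finish_job(): hands the job in, once; it reports no verdict.
The state is a dict: "time": time; "q": joint angles; "joint_vel": joint speeds; "joint_torque": joint torques, N m; "tool_pos": TCP position; "tcp_rot": TCP orientation; "wrist_force": force on the tool from outside, world axes, zero at the start; "torque": the same for the moment, N m; "width": opening from 0.0 (shut) to 1.0 (fully open).
Only numpy, scipy, OpenCV 4.12 (cv2) and the standard library are available. Lean on these libraries where they do the work, as an engineer would, in place of code of your own. Each camera call takes 0.05 s, during which the arm holds its last target.

TASK

Get ready to show the class how a lid is taken with tongs: pick the sprung bamboo tongs off their rest by the cork pads and squeeze them until the pointer stands between the two lines of the gauge strip (tips 28 mm apart). Hold them level with the tips on either side of the knob of the lidded white tea bowl, half-way up the knob, with the knob just inside the tips' ends and nothing touching the bowl, steady at that gap for two seconds, and finish while still holding them there. Leave everything else standing where it is.

Things in the scene. Friction and masses are not known exactly. Their poses are not given: they have to be found in the camera images.
- tongs_grip (a point): Midway between the tongs' two cork pads, half-way up: 100 mm ahead of the hinge axis, 95 mm behind the tips, 33 mm above the table at the start. x points from the bow to the tips, y to the left arm, z up. Pads: 30 mm long, 14 mm tall, on the arms' outer sides; 48 mm wide over both when open, 38 mm at the mark (then parallel). About 6 N at the pads squeezes to the mark.
- tongs_arm (a joint): Squeeze (rad): 0 sprung open (tip gap 48 mm), grows as squeezed; gap = 48 mm - 195 mm per rad; 0.103 at the mark (28 mm), stop at 0.2. A bamboo gauge strip on top of the left arm, 45 mm behind the tips, bears two fine dark lines 6 mm apart; the gap is right while the dark pointer on the right arm stands between them (gap 24.5 to 31.5 mm).
- tip_left (a point): Inner face of the left arm's tip, at its very end, half-way up. The tips are 4 mm thick, 8 mm tall and lie at the same height as the pads' centre. Axes as for tongs_grip (turning with the left arm, 0.05 rad to the right of the tongs' middle line at the mark).
- tip_right (a point): Inner face of the right arm's tip, at its very end, half-way up; axes turn with the right arm.
- tongs: Bamboo tea tongs, sprung open: a V of two arms joined by a bow at the rear, 195 mm from hinge axis to tips, arms 6 mm thick and 14 mm tall, about 50 g, balanced within 20 mm of the pads. They lie level on the rest, along its x. Origin on the hinge axis at the underside; x to the tips, y left, z up (turns with the left arm).
- knob (a point): Centre (half-way up, on the axis) of the upright white knob on the lid of the tea bowl: 14 mm in diameter, 20 mm tall, its top 122 mm above the table. Around its foot the lid is nearly flat and falls away outwards.
- tea_bowl: White porcelain tea bowl, lidded, on its own saucer (one piece, 0.3 kg, stands loose on the tray); the only lidded white vessel. Saucer 100 mm across, bowl rim 94 mm across and 58 mm up, lid 72 mm up, knob 92 mm up. Origin at the underside centre, z up.
- rest: Dark wooden tongs rest, fixed, 150 x 100 mm base 6 mm thick with two cross bars, tops 26 mm high, 65 mm ahead of and behind its centre along x. Origin at underside centre; the tongs lie along its x, their pads between the bars.
- tray: Tea tray with bamboo slats, fixed, 240 x 350 mm, top 30 mm above the table; the lidded bowl, the glass pitcher and the cup with saucer stand on it. Origin at underside centre.
- saucer_cup: White open cup on a saucer (84 mm across, 52 mm tall) on the tray; leave alone. Origin underneath.
- pitcher: Glass pitcher, 68 mm across, 80 mm tall, on the tray; leave alone. Origin underneath.
- cup_near: White open cup, 66 mm across, 45 mm tall, on the table to the right of the rest; leave alone. Origin underneath.
- cup_far: White open cup, 66 mm across, 45 mm tall, beyond the rest; leave alone. Origin underneath.
- kettle: Black kettle, 170 mm across, 196 mm tall with its bail handle, to the robot's left; leave alone. Origin underneath.
- tool_jar: White jar 76 mm across holding wooden utensils, 194 mm tall in all, at the far side; leave alone. Origin underneath.
- caddy: Plain steel tea caddy, 76 mm across, 110 mm tall, right of and beyond the rest; leave alone. Origin underneath.
- scoop: Shallow wooden tea scoop, 130 x 66 x 14 mm, to the right; leave alone. Origin underneath.
There are look-alikes about, which are no part of the job. What is meant by the tongs is not purple, and is the larger of those in its own colour.

How it is judged:
By the outcome, as a careful person would: the job done as asked, in the order asked, and still so for the second after the job is handed in, while the arm keeps its last pose, push and grip.
It also fails if it takes over 42 s, if anything falls off the work surface, if the arm or the gripper's body presses on something with over 40 N, if the wrist force passes 120 N, or if a joint passes its speed limit or range.

## Working session

There is one attempt and no reset: what is moved stays moved. The work goes in short steps, Python scripts to look and compute and a tool call to move; the robot and the scene stay as the last step left them, time stands still between calls to the robot, and variables do not carry over. Pictures are saved under pics/ and viewed, and the job is handed in when it is done.

Besides the shell and the picture viewer there is one more tool, called after "Request:" as name(argument=value, ...) on one line, values as JSON. servo_tool: Moves the arm, as the interface text tells. Its arguments: {"type":"object","properties":{"targets":{"type":"string"},"newtons":{"type":"number"}},"required":["targets"]}

```bash
mkdir -p pics
cat > h.py <<'E'
import numpy as np, cv2, json
from workcell import bot, read_camera, finish_job
from scipy.spatial.transform import Rotation as R
def rot(o):
    o=np.array(o,float)
    if o.shape==(3,3): return o
    if o.size==3: return R.from_rotvec(o).as_matrix()
    return R.from_quat(o).as_matrix()
E
python3 - <<'E'
from h import *
s=bot.read_state(); print(s)
for n in ("scene","top","wrist"):
    c=read_camera(n); print(n,{k:v for k,v in c.items() if k!="image"})
    cv2.imwrite(f"pics/{n}0.png",cv2.cvtColor(c["image"],cv2.COLOR_RGB2BGR))
E
```

```text
{'time': 0.0, 'q': array([ 1.29206043e+00,  2.64742063e-01,  1.60538509e+00, -4.94561453e-06,
        1.27370078e+00, -3.68878596e-02]), 'joint_vel': array([-4.73299738e-04, -1.24490435e-04,  1.71426441e-03, -3.77346083e-05,
        2.31505027e-03,  2.32036493e-03]), 'joint_torque': array([-6.22016560e-04, -5.15111804e+01, -3.67319584e+01, -1.05960100e-04,
        1.28351228e-02, -9.16324616e-08]), 'tool_pos': array([0.16145327, 0.65464785, 0.22996351]), 'tcp_rot': array([-0.37892454, -3.11830576,  0.00346834]), 'wrist_force': array([-0.18720953, -0.23218278, -0.20979387]), 'torque': array([-0.05911105,  0.00477333, -0.01714459]), 'width': 1.0029413966823422}
scene {'mtx': array([[355.5171081 ,   0.        , 253.97570314],
       [  0.        , 355.5171081 , 186.76695642],
       [  0.        ,   0.        ,   1.        ]]), 'eye': array([1.10508688, 0.54045837, 1.01304746]), 'orientation': array([0.37062358, 0.81963702, 2.15847443])}
top {'mtx': array([[383.27980212,   0.        , 257.96638327],
       [  0.        , 383.27980212, 191.45517673],
       [  0.        ,   0.        ,   1.        ]]), 'eye': array([ 0.22839026, -0.00678021,  1.31763967]), 'orientation': array([ 0.17352852, -0.17251261, -1.51122301])}
wrist {'mtx': array([[285.97817861,   0.        , 253.3505268 ],
       [  0.        , 285.97817861, 189.28005029],
       [  0.        ,   0.        ,   1.        ]]), 'T_tool_cam': array([[ 2.08058043e-04,  9.59665463e-01,  2.81144367e-01,
         7.18373451e-02],
       [ 9.99999469e-01, -4.83293487e-04,  9.09647021e-04,
         8.96637043e-04],
       [ 1.00883207e-03,  2.81144029e-01, -9.59665055e-01,
        -1.41226504e-01],
       [ 0.00000000e+00,  0.00000000e+00,  0.00000000e+00,
         1.00000000e+00]])}
```

View pics/scene0.png

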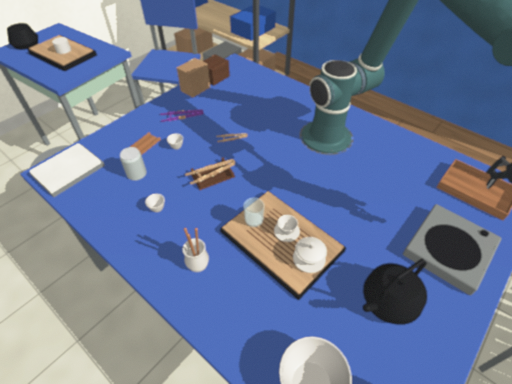

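View pics/top0.png

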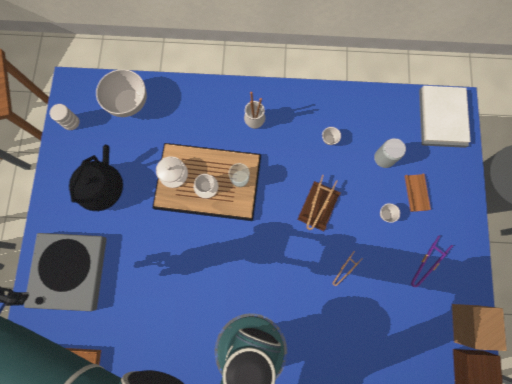

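View pics/wrist0.png

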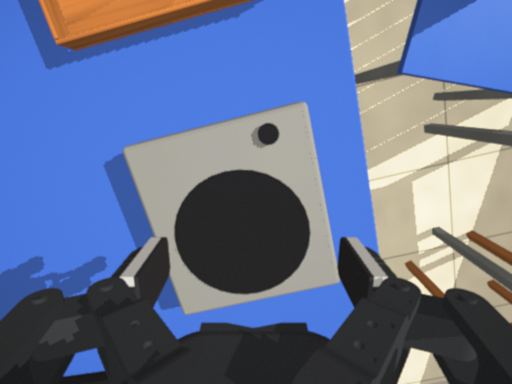

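The scene and top views show the tongs on the dark rest at about (320,203) in the top view, the lidded bowl at about (172,172), and smaller tongs and purple ones to the right. I'll enlarge these.

```bash
cat >> h.py <<'E'
def ray(c,u,v):
    d=np.array([(u-c["mtx"][0,2])/c["mtx"][0,0],-(v-c["mtx"][1,2])/c["mtx"][1,1],-1])
    return np.array(c["eye"]),rot(c["orientation"])@d
def atz(c,u,v,z):
    e,d=ray(c,u,v); return e+d*(z-e[2])/d[2]
def proj(c,P):
    p=rot(c["orientation"]).T@(np.array(P,float)-c["eye"]); p=p/-p[2]
    return np.array([c["mtx"][0,2]+p[0]*c["mtx"][0,0],c["mtx"][1,2]-p[1]*c["mtx"][1,1]])
def wristcam():
    s=bot.read_state(); c=read_camera("wrist"); T=np.eye(4); T[:3,:3]=R.from_rotvec(s["tcp_rot"]).as_matrix(); T[:3,3]=s["tool_pos"]
    W=T@c["T_tool_cam"]; c["eye"]=W[:3,3]; c["orientation"]=W[:3,:3]; return c,s
def crop(im,x0,y0,w,h,k,name):
    a=cv2.cvtColor(im[y0:y0+h,x0:x0+w],cv2.COLOR_RGB2BGR); a=cv2.resize(a,None,fx=k,fy=k,interpolation=cv2.INTER_CUBIC)
    cv2.imwrite(f"pics/{name}.png",a)
E
python3 - <<'E'
from h import *
t=cv2.cvtColor(cv2.imread("pics/top0.png"),cv2.COLOR_BGR2RGB)
a=t[165:240,285:355]; b=t[140:220,150:265]
crop(t,285,165,75,70,8,"t_tongs"); crop(t,148,138,115,85,6,"t_bowl")
t=cv2.cvtColor(cv2.imread("pics/scene0.png"),cv2.COLOR_BGR2RGB)
crop(t,170,145,80,60,8,"s_tongs"); crop(t,260,200,90,75,8,"s_bowl")
E
```

```text
(no output)
```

View pics/t_tongs.png

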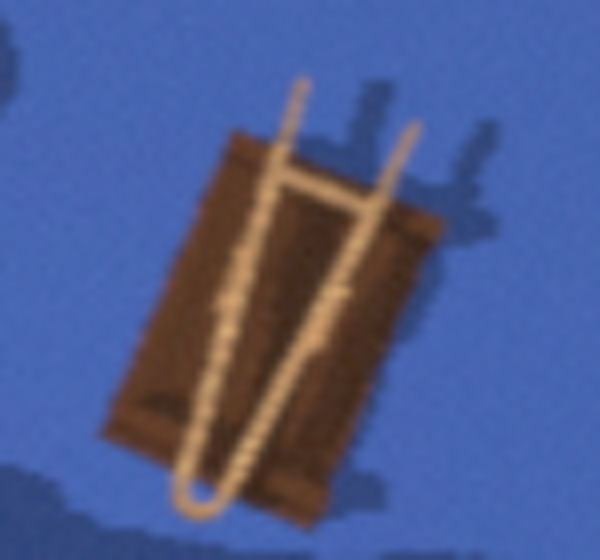

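View pics/t_bowl.png

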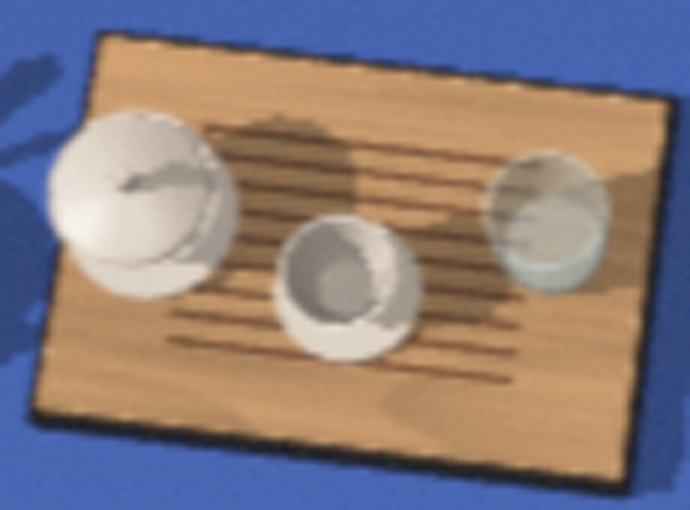

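View pics/s_tongs.png

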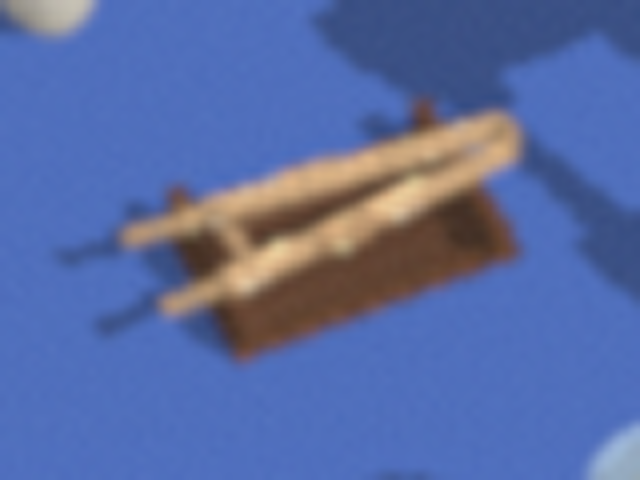

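View pics/s_bowl.png

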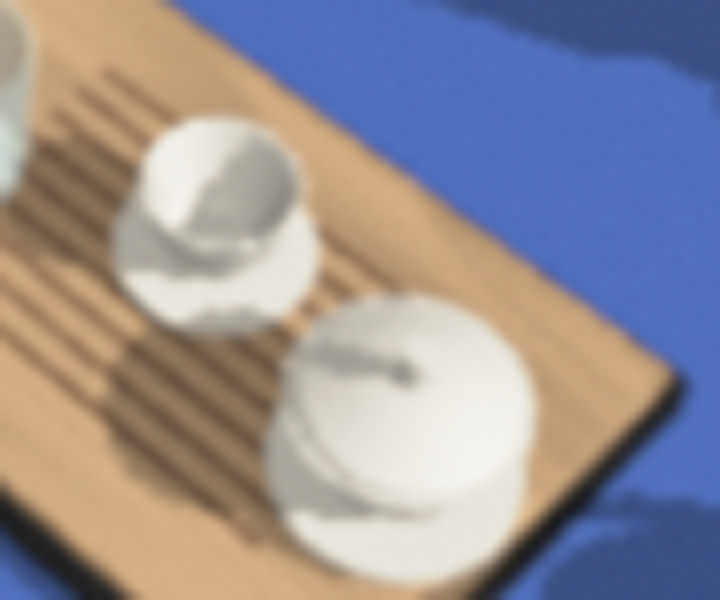

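Run:
```python
from h import *
t=read_camera("top"); s=read_camera("scene")
def T(x,y,x0,y0,k,z,c=t): return atz(c,x0+x/k,y0+y/k,z).round(4)
L=T(303,80,285,165,8,.037);Rr=T(416,125,285,165,8,.037);B=T(200,515,285,165,8,.040)
print("tips",L,Rr,np.linalg.norm(L-Rr),"bow",B,np.linalg.norm((L+Rr)/2-B))
L2=T(165,305,170,145,8,.037,s);R2=T(125,238,170,145,8,.037,s);B2=T(510,125,170,145,8,.04,s)
print("scene tips",L2,R2,np.linalg.norm(L2-R2),"bow",B2)
for p in [(235,130),(445,225),(310,525),(103,435)]: print("rest",T(*p,285,165,8,.02))
print("knob foot top",T(125,185,148,138,6,.102),"scene",T(405,372,260,200,8,.102,s))
# lid ellipse centre / lid rim z=.09
print("lid centre top",T(128,187,148,138,6,.09),"scene",T(412,397,260,200,8,.09,s))
d=(L+Rr)/2-B; print("yaw",np.arctan2(d[1],d[0]))
u=d/np.linalg.norm(d); print("grip est", ((L+Rr)/2-0.095*u))
```

```text
tips [ 0.5876 -0.2196  0.037 ] [ 0.5701 -0.2687  0.037 ] 0.05212542565773443 bow [ 0.396  -0.1789  0.04  ] 0.19416664234620742
scene tips [ 0.5921 -0.2153  0.037 ] [ 0.5754 -0.2613  0.037 ] 0.04893761334597343 bow [ 0.4035 -0.1724  0.04  ]
rest [ 0.5681 -0.1931  0.02  ]
rest [ 0.5305 -0.285   0.02  ]
rest [ 0.3969 -0.2284  0.02  ]
rest [ 0.4307 -0.1394  0.02  ]
knob foot top [0.5632 0.2982 0.102 ] scene [0.5675 0.2954 0.102 ]
lid centre top [0.5654 0.2994 0.09  ] scene [0.5677 0.3004 0.09  ]
yaw -0.34276407867300535
grip est [ 0.4893869  -0.2122251   0.03846781]
```

Run:
```python
from h import *
s=bot.read_state(); M=R.from_rotvec(s["tcp_rot"]).as_matrix(); print(M.round(3), np.arctan2(M[1,0],M[0,0]),s["q"][0],s["q"][5])
```

```text
[[-0.971  0.239 -0.   ]
 [ 0.239  0.971 -0.001]
 [ 0.    -0.001 -1.   ]] 2.899821206380524 1.292117242038511 -0.03691241362943065
```

```bash
cat >> h.py <<'E'
def plan(p,yaw,g,polar=True,maxmm=38,maxrot=.115,tilt=True):
    """rows to reach p with tool down, tool-x at yaw"""
    s=bot.read_state(); p0=np.array(s["tool_pos"]); M=R.from_rotvec(s["tcp_rot"])
    m=M.as_matrix(); 
    G=R.from_matrix(np.array([[np.cos(yaw),np.sin(yaw),0],[np.sin(yaw),-np.cos(yaw),0],[0,0,-1]]).T.T)
    rv=(M.inv()*G).as_rotvec()
    if polar and rv[2]<-2.5: rv=rv*(1-2*np.pi/np.linalg.norm(rv))
    p=np.array(p,float)
    a0,a1=np.arctan2(p0[1],p0[0]),np.arctan2(p[1],p[0]); r0,r1=np.hypot(*p0[:2]),np.hypot(*p[:2])
    def path(t):
        if not polar: return p0+t*(p-p0)
        a=a0+t*(a1-a0); r=r0+t*(r1-r0); return np.array([r*np.cos(a),r*np.sin(a),p0[2]+t*(p[2]-p0[2])])
    L=sum(np.linalg.norm(path((i+1)/100)-path(i/100)) for i in range(100))*1000
    n=int(max(1,np.ceil(L/maxmm),np.ceil(np.linalg.norm(rv)/maxrot)))
    rows=[]
    for i in range(n):
        A=M*R.from_rotvec(rv*i/n); d=A.inv().apply(path((i+1)/n)-path(i/n))*1000
        rows.append(" ".join(f"{v:.3f}" for v in rv/n)+" "+" ".join(f"{v:.1f}" for v in d)+f" {g}")
    print("t",round(s["time"],2),"pos",p0.round(4),"yaw",round(np.arctan2(m[1,0],m[0,0]),4),"F",np.round(s["wrist_force"],1),"w",round(s["width"]*85.4,1),"n",n,"L",L)
    for i in range(0,min(n,8),8): print("; ".join(rows[i:i+8]))
E
python3 - <<'E'
from h import *
plan([.487,-.209,.16],-.345,85)
E
```

```text
t 0.25 pos [0.1615 0.655  0.2306] yaw 2.8998 F [-0.   0.1 -0.9] w 85.3 n 29 L 1057.02362267587
0.000 0.000 0.112 -40.0 -6.2 2.4 85; 0.000 0.000 0.112 -40.0 -4.1 2.4 85; 0.000 0.000 0.112 -39.9 -2.0 2.4 85; 0.000 0.000 0.112 -39.6 0.0 2.4 85; 0.000 0.000 0.112 -39.3 2.0 2.4 85; 0.000 0.000 0.112 -38.8 4.0 2.4 85; 0.000 0.000 0.112 -38.3 5.9 2.4 85; 0.000 0.000 0.112 -37.6 7.8 2.4 85
```

Request:
servo_tool(targets="0 0 0.112 -40 -6.2 0 85; 0 0 0.112 -40 -4.1 0 85; 0 0 0.112 -39.9 -2 0 85; 0 0 0.112 -39.6 0 0 85; 0 0 0.112 -39.3 2 0 85; 0 0 0.112 -38.8 4 0 85; 0 0 0.112 -38.3 5.9 0 85; 0 0 0.112 -37.6 7.8 0 85", newtons=20)

```text
time: 0.92
tool_pos: [0.4185, 0.4741, 0.228]
tcp_rot: [-1.724, -2.622, 0.0]
wrist_force: [-0.3, 0.4, -0.1]
width: 0.995
```

Run:
```python
from h import *
plan([.487,-.209,.16],-.345,85)
```

```text
t 0.92 pos [0.4185 0.4741 0.228 ] yaw 1.9785 F [-0.3  0.4 -0.1] w 85.0 n 21 L 738.5781950970576
-0.000 0.000 0.111 -36.4 10.5 3.1 85; -0.000 0.000 0.111 -35.6 12.2 3.1 85; -0.000 0.000 0.111 -34.7 13.9 3.1 85; -0.000 0.000 0.111 -33.7 15.5 3.1 85; -0.000 0.000 0.111 -32.6 17.0 3.1 85; -0.000 0.000 0.111 -31.4 18.5 3.1 85; -0.000 0.000 0.111 -30.2 19.8 3.1 85; -0.000 0.000 0.111 -29.0 21.2 3.2 85
```

Request:
servo_tool(targets="0 0 0.111 -36.4 10.5 0 85; 0 0 0.111 -35.6 12.2 0 85; 0 0 0.111 -34.7 13.9 0 85; 0 0 0.111 -33.7 15.5 0 85; 0 0 0.111 -32.6 17 0 85; 0 0 0.111 -31.4 18.5 0 85; 0 0 0.111 -30.2 19.8 0 85; 0 0 0.111 -29 21.2 0 85")

```text
time: 1.58
tool_pos: [0.556, 0.1988, 0.2267]
tcp_rot: [-2.722, -1.564, -0.002]
wrist_force: [1.4, 0.4, 0.1]
width: 0.998
```

Run:
```python
from h import *
c,s=wristcam(); crop(c["image"],0,0,512,384,1.5,"w1")
plan([.487,-.209,.16],-.345,85)
```

```text
t 1.63 pos [0.5573 0.1922 0.2266] yaw 1.0349 F [ 0.4 -3.9  0.1] w 85.0 n 12 L 422.39774825644935
0.000 0.000 0.115 -27.8 23.5 5.7 85; 0.000 0.000 0.115 -26.3 24.7 5.7 85; 0.000 0.000 0.115 -24.8 25.8 5.7 85; 0.000 0.000 0.115 -23.2 26.8 5.6 85; 0.000 0.000 0.115 -21.6 27.8 5.6 85; 0.000 0.000 0.115 -19.9 28.6 5.6 85; 0.000 0.000 0.115 -18.3 29.4 5.6 85; 0.000 0.000 0.115 -16.6 30.0 5.6 85
```

View pics/w1.png

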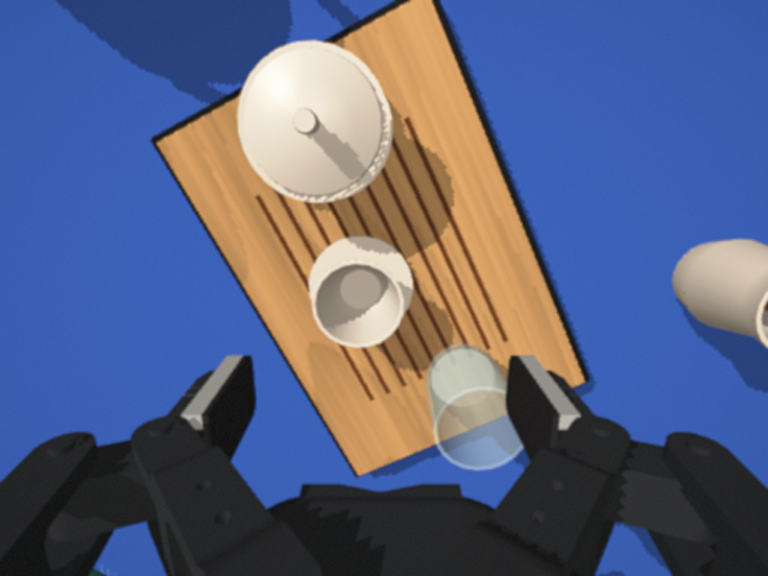

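Run:
```python
from h import *
# reconstruct w1 camera pose (t=1.58)
c=read_camera("wrist") if False else None
T=np.eye(4); T[:3,:3]=R.from_rotvec([-2.722,-1.564,-.002]).as_matrix(); T[:3,3]=[.556,.1988,.2267]
C=np.array([[2.08058043e-04,9.59665463e-01,2.81144367e-01,7.18373451e-02],[9.99999469e-01,-4.83293487e-04,9.09647021e-04,8.96637043e-04],[1.00883207e-03,2.81144029e-01,-9.59665055e-01,-1.41226504e-01],[0,0,0,1]])
W=T@C; c=dict(mtx=np.array([[285.978,0,253.35],[0,285.978,189.28],[0,0,1]]),eye=W[:3,3],orientation=W[:3,:3])
print("knob top",atz(c,304.5/1.5,119.5/1.5,.122))
print("lid", atz(c,317/1.5,121/1.5,.09))
print("cup rim",atz(c,358/1.5,305/1.5,.08),"pitcher rim",atz(c,480/1.5,428/1.5,.11))
print("tray corners",[atz(c,u/1.5,v/1.5,.03).round(3) for u,v in [(155,140),(358,472),(588,380),(435,0)]])
```

```text
knob top [0.5677107  0.29853207 0.122     ]
lid [0.57053188 0.29898954 0.09      ]
cup rim [0.52888735 0.18246279 0.08      ] pitcher rim [0.56223862 0.07073036 0.11      ]
tray corners [array([0.454, 0.357, 0.03 ]), array([0.432, 0.027, 0.03 ]), array([0.656, 0.008, 0.03 ]), array([0.678, 0.332, 0.03 ])]
```

Request:
servo_tool(targets="0 0 0.115 -27.8 23.5 0 85; 0 0 0.115 -26.3 24.7 0 85; 0 0 0.115 -24.8 25.8 0 85; 0 0 0.115 -23.2 26.8 3 85; 0 0 0.115 -21.6 27.8 5 85; 0 0 0.115 -19.9 28.6 5 85; 0 0 0.115 -18.3 29.4 5 85; 0 0 0.115 -16.6 30 5 85")

```text
time: 2.3
tool_pos: [0.5415, -0.0921, 0.2051]
tcp_rot: [3.138, 0.131, 0.012]
wrist_force: [0.2, -0.3, -1.0]
width: 0.991
```

Run:
```python
from h import *
plan([.487,-.209,.15],-.345,85)
```

```text
t 2.3 pos [ 0.5415 -0.0921  0.2051] yaw 0.0835 F [ 0.2 -0.3 -1. ] w 84.6 n 4 L 140.52982343445555
-0.000 -0.002 0.107 -13.7 29.7 13.7 85; -0.000 -0.002 0.107 -12.2 30.1 13.7 85; -0.000 -0.002 0.107 -10.7 30.4 13.7 85; -0.000 -0.002 0.107 -9.1 30.6 13.8 85
```

Request:
servo_tool(targets="0 -0.002 0.107 -13.7 29.7 13.7 85; 0 -0.002 0.107 -12.2 30.1 13.7 85; 0 -0.002 0.107 -10.7 30.4 13.7 85; 0 -0.002 0.107 -9.1 30.6 13.8 85; 0 0 0 0 0 0 85; 0 0 0 0 0 0 85")

```text
time: 2.8
tool_pos: [0.4815, -0.2193, 0.1481]
tcp_rot: [3.085, -0.585, 0.003]
wrist_force: [0.4, -0.7, -0.1]
width: 0.996
```

Run:
```python
from h import *
c,s=wristcam(); crop(c["image"],0,0,512,384,1.5,"w2"); np.save("c2.npy",np.array([c],dtype=object),allow_pickle=True)
plan([.487,-.209,.15],-.345,85)
```

```text
t 2.85 pos [ 0.4812 -0.2189  0.1478] yaw -0.3735 F [-0.2 -1.2 -1. ] w 85.0 n 1 L 11.677682361359755
0.002 -0.001 -0.029 1.7 -11.3 -2.2 85
```

View pics/w2.png

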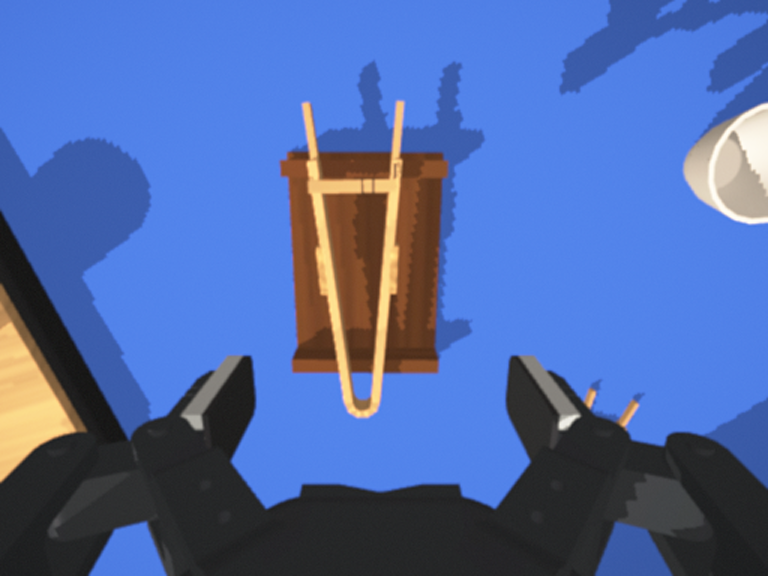

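Run:
```python
from h import *
c=np.load("c2.npy",allow_pickle=True)[0]
P=lambda u,v,z: atz(c,u/1.5,v/1.5,z)
L,Rr,B=P(306,103,.037),P(400.5,102,.037),P(362,416,.040)
pl,pr=P(321.5,272,.040),P(394,270.5,.040)
m=(L+Rr)/2; d=m-B; u=d[:2]/np.hypot(*d[:2])
print(L,Rr,"gap c-c",np.linalg.norm(L-Rr),"len",np.hypot(*d[:2]),"yaw",np.arctan2(d[1],d[0]))
print("pads",pl,pr,np.linalg.norm(pl-pr),"mid",(pl+pr)/2,"tips-95",m[:2]-.095*u)
dd=(L-Rr); print("yaw from tips",np.arctan2(-dd[0],dd[1]), "pads", np.arctan2(-(pl-pr)[0],(pl-pr)[1]))
print("rest",[P(*q,.026).round(3) for q in [(282,153),(447,155),(438,372),(293,372)]])
crop(c["image"],180,50,110,240,2.4,"w2c")
```

```text
[ 0.58962275 -0.21789133  0.037     ] [ 0.57124481 -0.26607844  0.037     ] gap c-c 0.051572723379001914 len 0.19359945582486826 yaw -0.3608533486272683
pads [ 0.49976837 -0.18823075  0.04      ] [ 0.48469445 -0.2290646   0.04      ] 0.04352731278405768 mid [ 0.49223141 -0.20864767  0.04      ] tips-95 [ 0.49155217 -0.20844297]
yaw from tips -0.36435835237425973 pads -0.35363428000349706
rest [array([ 0.572, -0.192,  0.026]), array([ 0.535, -0.282,  0.026]), array([ 0.404, -0.231,  0.026]), array([ 0.44 , -0.139,  0.026])]
```

View pics/w2c.png

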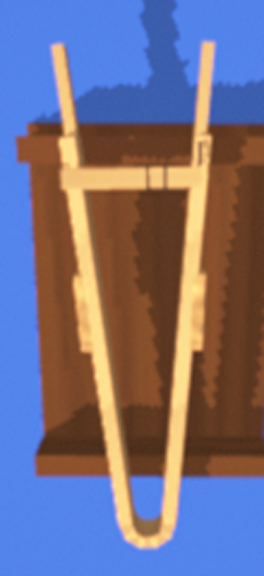

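Run:
```python
from h import *
plan([.492,-.2085,.06],-.361,70,polar=False,maxmm=20)
```

```text
t 2.85 pos [ 0.4812 -0.2189  0.1478] yaw -0.3735 F [-0.2 -1.2 -1. ] w 85.0 n 5 L 89.08173436663729
0.000 -0.000 -0.003 1.2 -2.8 17.6 70; 0.000 -0.000 -0.003 1.2 -2.7 17.6 70; 0.000 -0.000 -0.003 1.2 -2.7 17.6 70; 0.000 -0.000 -0.003 1.3 -2.7 17.6 70; 0.000 -0.000 -0.003 1.3 -2.7 17.6 70
```

Request:
servo_tool(targets="0 0 -0.004 2 -4 13 70; 0 0 -0.004 2 -4 13 70; 0 0 -0.004 2 -4 13 70; 0 0 0 0.3 -2 13 70; 0 0 0 0 0 13 70; 0 0 0 0 0 13 70; 0 0 0 0 0 0 70; 0 0 0 0 0 0 70", newtons=20)

```text
time: 3.52
tool_pos: [0.5027, -0.1983, 0.0674]
tcp_rot: [3.095, -0.53, 0.017]
wrist_force: [0.0, -0.7, 0.6]
width: 0.818
```

Run:
```python
from h import *
c,s=wristcam(); crop(c["image"],0,0,512,384,1.5,"w3"); np.save("c3.npy",np.array([c],dtype=object),allow_pickle=True)
plan([.492,-.2085,.012],-.361,70,polar=False,maxmm=15)
```

```text
t 3.57 pos [ 0.5023 -0.1982  0.0673] yaw -0.3393 F [-0.6  0.5  0.5] w 70.0 n 4 L 57.20585447742867
-0.000 -0.003 0.005 -1.7 3.3 13.8 70; -0.000 -0.003 0.005 -1.7 3.3 13.8 70; -0.000 -0.003 0.005 -1.6 3.3 13.8 70; -0.000 -0.003 0.005 -1.6 3.3 13.8 70
```

View pics/w3.png

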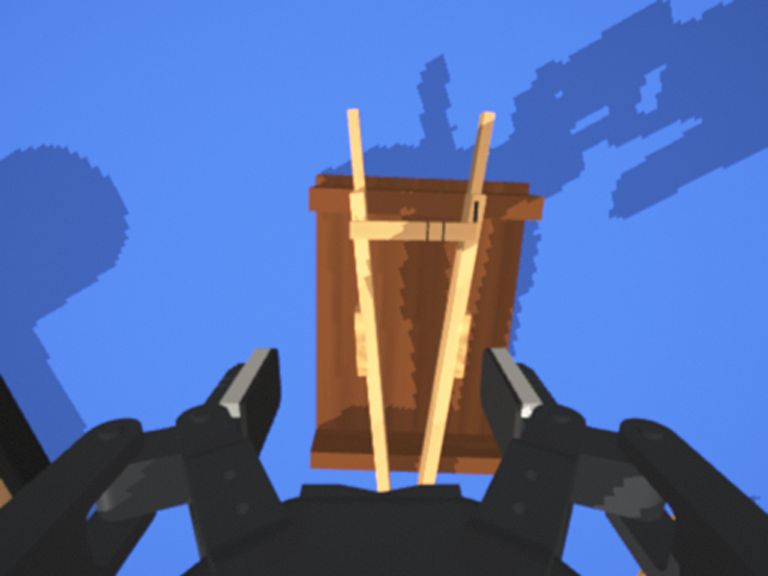

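Run:
```python
from h import *
c=np.load("c3.npy",allow_pickle=True)[0]
P=lambda u,v,z: atz(c,u/1.5,v/1.5,z)
L,Rr=P(353,110,.037),P(488,113.5,.037)
pl,pr=P(361,345,.040),P(463,346,.040)
m=(L+Rr)/2
print(L,Rr,"gap c-c",np.linalg.norm(L-Rr))
print("pads",pl,pr,np.linalg.norm(pl-pr),"mid",(pl+pr)/2)
dd=(L-Rr); print("yaw from tips",np.arctan2(-dd[0],dd[1]), "pads", np.arctan2(-(pl-pr)[0],(pl-pr)[1]))
a=-.361;print("tips-95",m[:2]-.095*np.array([np.cos(a),np.sin(a)]))
s=bot.read_state(); M=R.from_rotvec(s["tcp_rot"]).as_matrix(); print(M[:,2],s["joint_vel"].round(3),s["tool_pos"])
plan([.492,-.208,.04],-.361,70,polar=False,maxmm=15)
```

```text
[ 0.58978701 -0.21756413  0.037     ] [ 0.57178656 -0.26495737  0.037     ] gap c-c 0.05069650405310403
pads [ 0.50052865 -0.18822773  0.04      ] [ 0.48559483 -0.22918217  0.04      ] 0.04359225283155564 mid [ 0.49306174 -0.20870495  0.04      ]
yaw from tips -0.36298142937280997 pads -0.34966135970589907
tips-95 [ 0.4919101 -0.2077058]
[ 0.00994318 -0.00279795 -0.99994665] [-0.014 -0.016 -0.004 -0.005  0.01   0.002] [ 0.50232167 -0.19818886  0.06731413]
t 3.57 pos [ 0.5023 -0.1982  0.0673] yaw -0.3393 F [-0.6  0.5  0.5] w 70.0 n 3 L 30.803525874876872
-0.000 -0.003 0.007 -2.2 4.2 9.1 70; -0.000 -0.003 0.007 -2.2 4.2 9.1 70; -0.000 -0.003 0.007 -2.1 4.3 9.1 70
```

Request:
servo_tool(targets="0 -0.005 0.01 -3 6 5 70; 0 -0.004 0.01 -3 6 5 70; 0 0 0 0 0 0 70; 0 0 0 0 0 0 70; 0 0 0 0 0 0 70")

```text
time: 3.98
tool_pos: [0.4944, -0.2083, 0.0592]
tcp_rot: [3.091, -0.56, 0.009]
wrist_force: [0.4, 1.0, 0.6]
width: 0.822
```

Run:
```python
from h import *
plan([.492,-.208,.012],-.361,70,polar=False,maxmm=15)
s=bot.read_state(); M=R.from_rotvec(s["tcp_rot"]).as_matrix(); print(M[:,2])
```

```text
t 3.98 pos [ 0.4944 -0.2083  0.0592] yaw -0.3588 F [0.4 1.  0.6] w 70.2 n 4 L 47.26201249152651
-0.000 -0.001 0.001 -0.7 0.1 11.8 70; -0.000 -0.001 0.001 -0.6 0.1 11.8 70; -0.000 -0.001 0.001 -0.6 0.1 11.8 70; -0.000 -0.001 0.001 -0.6 0.1 11.8 70
[ 0.00539664 -0.00165439 -0.99998407]
```

Request:
servo_tool(targets="0 -0.003 0.001 -1 0.1 11 70; 0 -0.003 0.001 -0.8 0.1 11 70; 0 0 0 -0.5 0 11 70; 0 0 0 0 0 7 70; 0 0 0 0 0 0 70; 0 0 0 0 0 0 70; 0 0 0 0 0 0 70")

```text
time: 4.57
tool_pos: [0.4914, -0.208, 0.0143]
tcp_rot: [-3.089, 0.566, 0.003]
wrist_force: [0.2, 0.1, -0.3]
width: 0.82
```

Run:
```python
from h import *
plan([.492,-.208,.012],-.361,70,polar=False,maxmm=15)
s=bot.read_state(); M=R.from_rotvec(s["tcp_rot"]).as_matrix(); print(M[:,2])
c,s=wristcam(); crop(c["image"],0,0,512,384,1.5,"w4"); np.save("c4.npy",np.array([c],dtype=object),allow_pickle=True)
```

```text
t 4.57 pos [ 0.4914 -0.208   0.0143] yaw -0.3623 F [ 0.2  0.1 -0.3] w 70.0 n 1 L 2.37333295092922
-0.001 0.002 -0.001 0.6 -0.2 2.3 70
[-0.0015996   0.00119656 -0.999998  ]
```

View pics/w4.png

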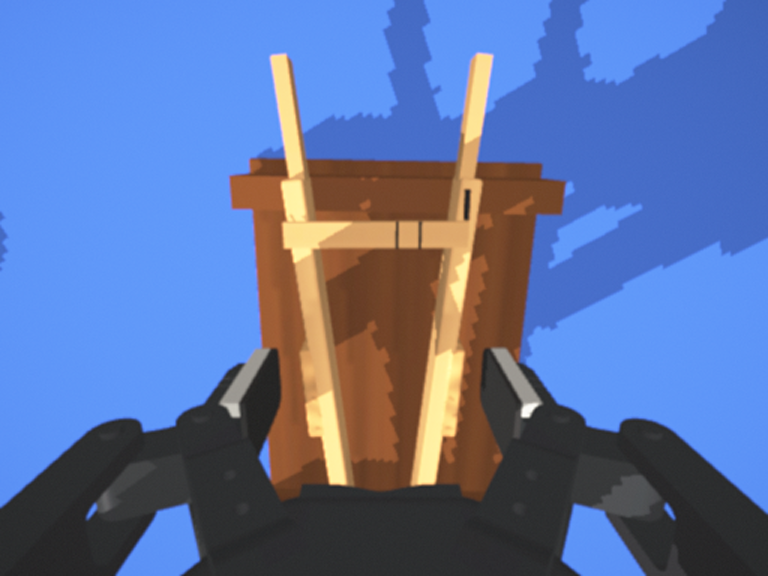

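Request:
servo_tool(targets="0 0 0 0.5 0 2 60; 0 0 0 0 0 0 52; 0 0 0 0 0 0 46; 0 0 0 0 0 0 43; 0 0 0 0 0 0 41; 0 0 0 0 0 0 41; 0 0 0 0 0 0 41; 0 0 0 0 0 0 41", newtons=20)

```text
time: 5.28
tool_pos: [0.4939, -0.209, 0.0145]
tcp_rot: [3.09, -0.565, 0.004]
wrist_force: [0.2, 0.2, -0.2]
width: 0.48
```

Run:
```python
from h import *
plan([.492,-.208,.012],-.361,70,polar=False,maxmm=15)
c,s=wristcam(); crop(c["image"],0,0,512,384,1.5,"w5"); np.save("c5.npy",np.array([c],dtype=object),allow_pickle=True)
```

```text
t 5.28 pos [ 0.4939 -0.209   0.0145] yaw -0.362 F [ 0.2  0.2 -0.2] w 41.0 n 1 L 3.290505293854304
-0.000 -0.003 -0.001 -2.2 -0.2 2.5 70
```

View pics/w5.png

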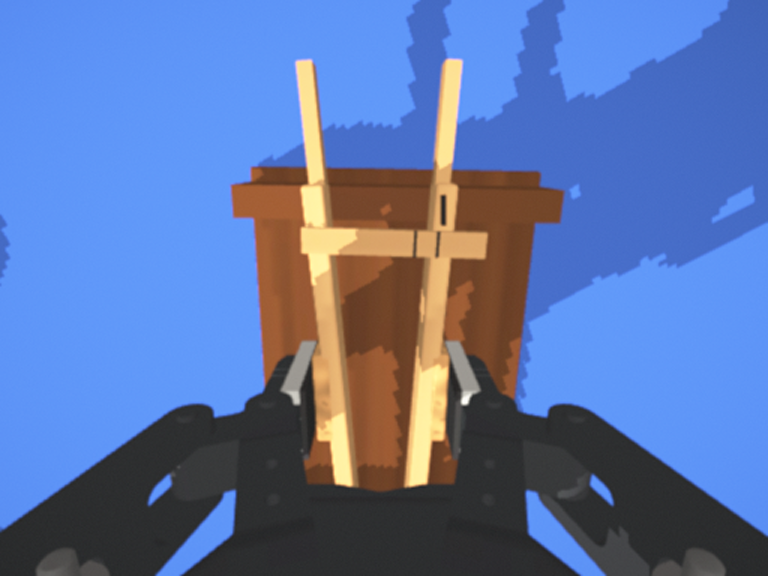

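Request:
servo_tool(targets="0 0 0 0 0 0 39.5; 0 0 0 0 0 0 38; 0 0 0 0 0 0 38; 0 0 0 0 0 0 38; 0 0 0 0 0 0 38", newtons=20)

```text
time: 5.75
tool_pos: [0.4938, -0.2089, 0.0144]
tcp_rot: [3.09, -0.565, 0.004]
wrist_force: [-0.7, 0.3, 0.4]
width: 0.446
```

Run:
```python
from h import *
plan([.492,-.208,.012],-.361,70,polar=False,maxmm=15)
c,s=wristcam(); crop(c["image"],180,10,150,200,3,"w6"); np.save("c6.npy",np.array([c],dtype=object),allow_pickle=True)
```

```text
t 5.75 pos [ 0.4938 -0.2089  0.0144] yaw -0.362 F [-0.7  0.3  0.4] w 38.1 n 1 L 3.1282052444248802
-0.000 -0.003 -0.001 -2.0 -0.2 2.4 70
```

View pics/w6.png

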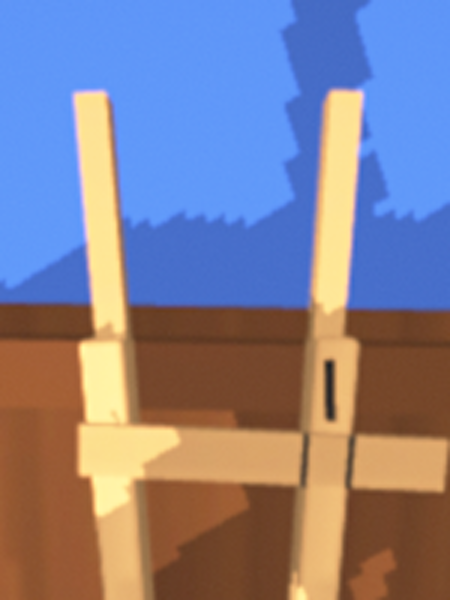

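The pointer (330) stands mid-way between the two lines (304, 351) in the crop. Lifting gently.

Request:
servo_tool(targets="0 0 0 0 0 -5 38; 0 0 0 0 0 -10 38; 0 0 0 0 0 -15 38; 0 0 0 0 0 -20 38; 0 0 0 0 0 -20 38; 0 0 0 0 0 -15 38; 0 0 0 0 0 -5 38; 0 0 0 0 0 0 38")

```text
time: 6.47
tool_pos: [0.4926, -0.2084, 0.1114]
tcp_rot: [-3.09, 0.566, -0.001]
wrist_force: [1.0, -0.7, -0.6]
width: 0.445
```

Run:
```python
from h import *
plan([.475,.15,.24],0,38,maxmm=25,maxrot=.08)
c,s=wristcam(); crop(c["image"],0,0,512,384,1.5,"w7"); np.save("c7.npy",np.array([c],dtype=object),allow_pickle=True)
c=read_camera("scene"); crop(c["image"],170,100,100,120,5,"s7")
```

```text
t 6.47 pos [ 0.4926 -0.2084  0.1114] yaw -0.3621 F [ 1.  -0.7 -0.6] w 38.0 n 16 L 388.4853670952543
-0.000 -0.000 -0.023 -1.9 -23.6 -8.0 38; -0.000 -0.000 -0.023 -2.4 -23.4 -8.0 38; -0.000 -0.000 -0.023 -2.9 -23.3 -8.0 38; -0.000 -0.000 -0.023 -3.4 -23.1 -8.0 38; -0.000 -0.000 -0.023 -3.9 -22.9 -8.0 38; -0.000 -0.000 -0.023 -4.4 -22.7 -8.0 38; -0.000 -0.000 -0.023 -4.9 -22.5 -8.0 38; -0.000 -0.000 -0.023 -5.3 -22.3 -8.0 38
```

View pics/w7.png

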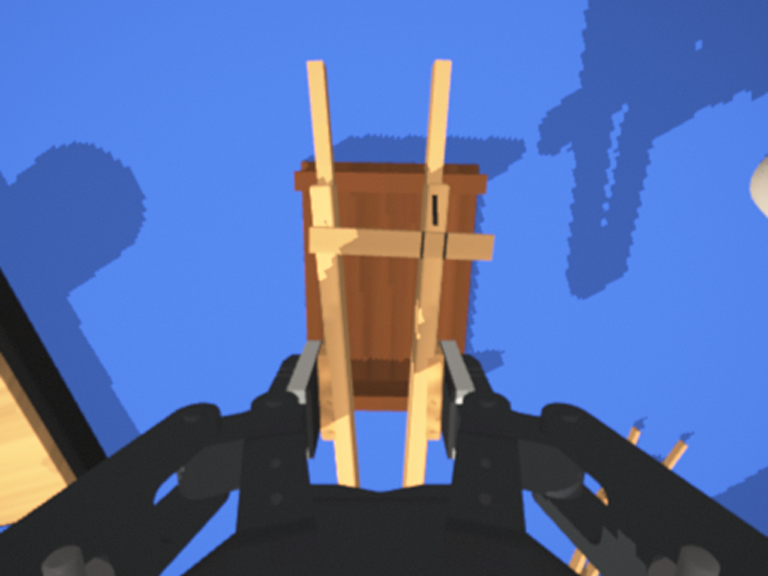

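View pics/s7.png

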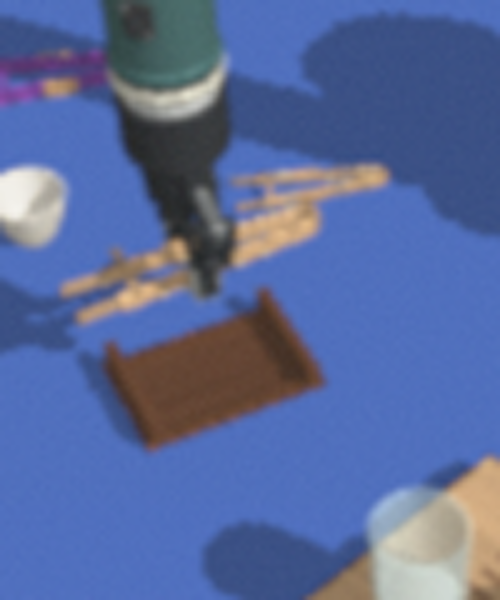

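Run:
```python
from h import *
c=np.load("c6.npy",allow_pickle=True)[0]
Wt=np.eye(4);Wt[:3,:3]=c["orientation"];Wt[:3,3]=c["eye"]; T=Wt@np.linalg.inv(c["T_tool_cam"])
for n,u,v in [("Lo",75,92),("Li",108,92),("Ri",330,91),("Ro",363,93),("ptr",330,390),("l1",304,462),("l2",351,462)]:
    p=atz(c,180+u/3,10+v/3,.037 if n[0] in"LR" else .042); print(n,p.round(4),"tool",(np.linalg.inv(T)@np.r_[p,1])[:3].round(4))
```

```text
Lo [ 0.5885 -0.2246  0.037 ] tool [ 0.0942 -0.0189 -0.0224]
Li [ 0.5871 -0.2285  0.037 ] tool [ 0.0942 -0.0148 -0.0224]
Ri [ 0.5773 -0.2545  0.037 ] tool [ 0.0943  0.0131 -0.0224]
Ro [ 0.5757 -0.2583  0.037 ] tool [ 0.0941  0.0172 -0.0224]
ptr [ 0.5429 -0.2422  0.042 ] tool [ 0.0578  0.0137 -0.0275]
l1 [ 0.535  -0.2359  0.042 ] tool [ 0.0482  0.0106 -0.0275]
l2 [ 0.5328 -0.2418  0.042 ] tool [ 0.0482  0.0169 -0.0275]
```

Run:
```python
from h import *
plan([.475,.297,.19],0,38,maxmm=28,maxrot=.08)
```

```text
t 6.57 pos [ 0.4919 -0.2081  0.1099] yaw -0.362 F [0.  1.1 0. ] w 38.0 n 19 L 531.4535287482443
-0.000 0.000 -0.019 1.7 -27.0 -4.2 38; -0.000 0.000 -0.019 0.9 -27.1 -4.2 38; -0.000 0.000 -0.019 0.0 -27.2 -4.2 38; -0.000 0.000 -0.019 -0.8 -27.2 -4.2 38; -0.000 0.000 -0.019 -1.7 -27.3 -4.2 38; -0.000 0.000 -0.019 -2.6 -27.3 -4.2 38; -0.000 0.000 -0.019 -3.4 -27.2 -4.2 38; -0.000 0.000 -0.019 -4.3 -27.2 -4.2 38
```

Request:
servo_tool(targets="0 0 -0.01 1 -8 -10 38; 0 0 -0.019 1 -16 -14 38; 0 0 -0.019 0 -22 -14 38; 0 0 -0.019 -0.8 -27 -14 38; 0 0 -0.019 -1.7 -27 -14 38; 0 0 -0.019 -2.6 -27 -14 38; 0 0 -0.019 -3.4 -27 -10 38; 0 0 -0.019 -4.3 -27 -5 38")

```text
time: 7.23
tool_pos: [0.5293, -0.025, 0.2012]
tcp_rot: [-3.117, 0.343, 0.033]
wrist_force: [1.1, -0.4, -1.2]
width: 0.447
```

Run:
```python
from h import *
plan([.475,.297,.19],0,38,maxmm=28,maxrot=.08)
```

```text
t 7.23 pos [ 0.5293 -0.025   0.2012] yaw -0.219 F [ 1.1 -0.4 -1.2] w 38.2 n 12 L 331.91113484510265
-0.000 0.002 -0.018 -2.8 -26.8 1.1 38; -0.000 0.002 -0.018 -3.6 -26.8 1.1 38; -0.000 0.002 -0.018 -4.5 -26.8 1.1 38; -0.000 0.002 -0.018 -5.4 -26.8 1.1 38; -0.000 0.002 -0.018 -6.4 -26.7 1.1 38; -0.000 0.002 -0.018 -7.3 -26.6 1.1 38; -0.000 0.002 -0.018 -8.2 -26.5 1.1 38; -0.000 0.002 -0.018 -9.1 -26.3 1.1 38
```

Request:
servo_tool(targets="0 0.003 -0.018 -2.8 -27 0 38; 0 0.003 -0.018 -3.6 -27 0 38; 0 0.003 -0.018 -4.5 -27 0 38; 0 0.003 -0.018 -5.4 -27 0 38; 0 0 -0.018 -6.4 -27 0 38; 0 0 -0.018 -7.3 -26.6 0 38; 0 0 -0.018 -8.2 -26.5 0 38; 0 0 -0.018 -9.1 -26.3 0 38")

```text
time: 7.9
tool_pos: [0.5111, 0.2084, 0.2006]
tcp_rot: [-3.135, 0.099, 0.026]
wrist_force: [1.0, 0.2, -0.2]
width: 0.449
```

Run:
```python
from h import *
plan([.472,.297,.18],0,38,maxmm=23,maxrot=.08)
```

```text
t 7.9 pos [0.5111 0.2084 0.2006] yaw -0.0632 F [ 1.   0.2 -0.2] w 38.3 n 5 L 99.11728275199194
-0.001 0.003 -0.013 -7.6 -17.7 4.3 38; -0.001 0.003 -0.013 -8.0 -17.6 4.3 38; -0.001 0.003 -0.013 -8.5 -17.4 4.3 38; -0.001 0.003 -0.013 -8.9 -17.3 4.2 38; -0.001 0.003 -0.013 -9.3 -17.1 4.2 38
```

Request:
servo_tool(targets="0 0.003 -0.013 -9 -20 2 38; 0 0.003 -0.013 -9 -18 2 38; 0 0.003 -0.01 -9 -14 2 38; 0 0.003 -0.006 -7 -9 2 38; 0 0 -0.003 -4 -5 2 38; 0 0 0 0 0 0 38; 0 0 0 0 0 0 38; 0 0 0 0 0 0 38")

```text
time: 8.57
tool_pos: [0.4664, 0.2867, 0.1854]
tcp_rot: [-3.14, 0.005, 0.028]
wrist_force: [0.1, -0.6, -0.9]
width: 0.447
```

Run:
```python
from h import *
plan([.472,.297,.18],0,38,maxmm=23,maxrot=.08)
c,s=wristcam(); crop(c["image"],0,0,512,384,1.5,"w8"); np.save("c8.npy",np.array([c],dtype=object),allow_pickle=True)
print(R.from_rotvec(s["tcp_rot"]).as_matrix().round(4))
c=read_camera("scene"); crop(c["image"],230,150,140,130,5,"s8")
```

```text
t 8.57 pos [0.4664 0.2867 0.1854] yaw -0.0034 F [ 0.1 -0.6 -0.9] w 38.2 n 1 L 12.885601094273104
-0.001 0.018 -0.003 5.6 -10.3 5.3 38
[[ 0.9998 -0.0034 -0.0177]
 [-0.0034 -1.      0.0014]
 [-0.0177 -0.0014 -0.9998]]
```

View pics/w8.png

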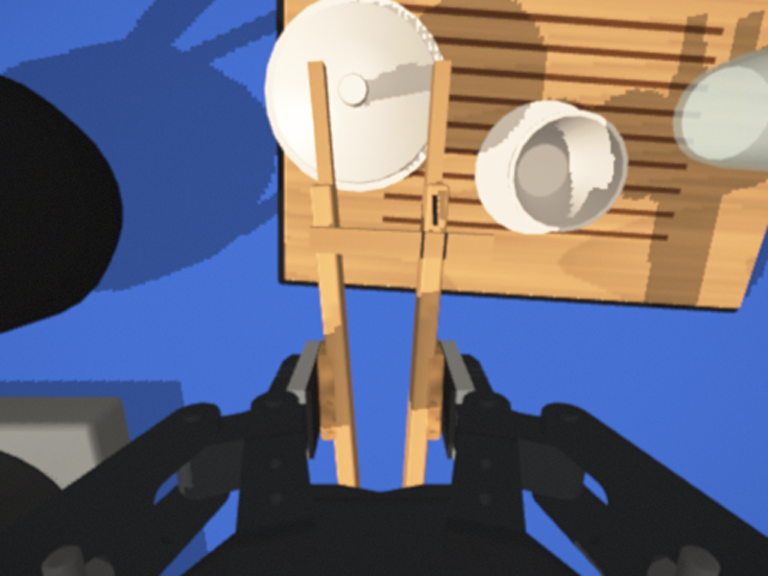

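View pics/s8.png

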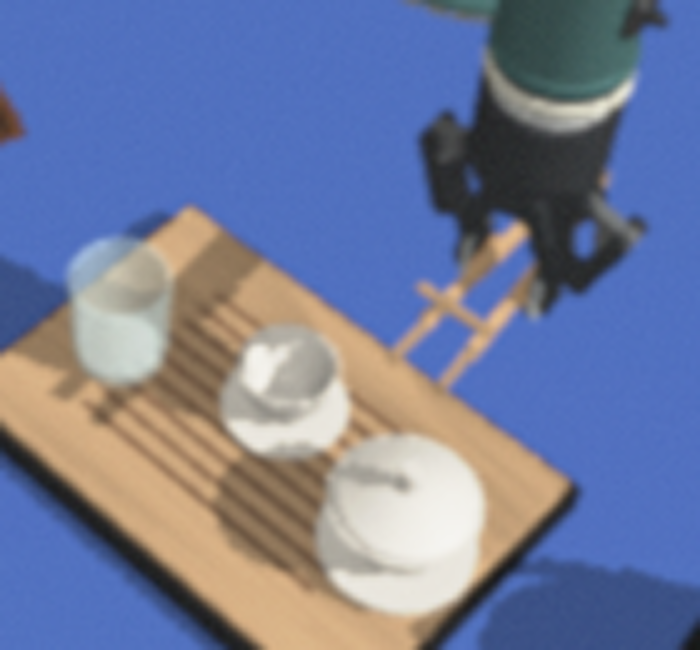

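Run:
```python
from h import *
c=np.load("c8.npy",allow_pickle=True)[0]
print("eye",c["eye"])
for z in (.122,): print(atz(c,353/1.5,89/1.5,z))
crop(c["image"],170,0,150,150,4,"w8c")
```

```text
eye [0.53997472 0.28726158 0.32535349]
[0.56548394 0.29899123 0.122     ]
```

View pics/w8c.png

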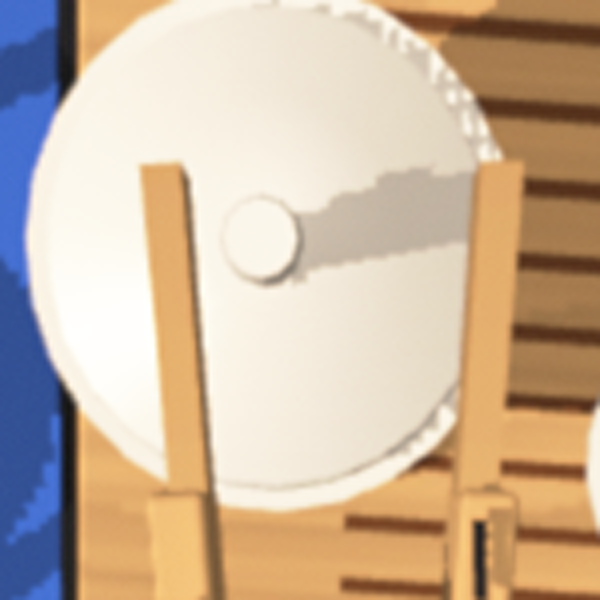

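Run:
```python
from h import *
plan([.480,.298,.145],0,38,polar=False,maxmm=8,maxrot=.08)
```

```text
t 8.67 pos [0.4669 0.2865 0.1857] yaw -0.0042 F [ 0.2  0.8 -0.9] w 38.5 n 6 L 44.27787633557462
-0.000 0.003 -0.001 2.3 -1.9 6.7 38; -0.000 0.003 -0.001 2.3 -1.9 6.8 38; -0.000 0.003 -0.001 2.3 -1.9 6.8 38; -0.000 0.003 -0.001 2.2 -1.9 6.8 38; -0.000 0.003 -0.001 2.2 -1.9 6.8 38; -0.000 0.003 -0.001 2.2 -1.9 6.8 38
```

Request:
servo_tool(targets="0 0.004 -0.001 2.2 -2 6 38; 0 0.004 -0.001 2.2 -2 6 38; 0 0.004 -0.001 2 -2 6 38; 0 0.003 -0.001 2 -1.5 6 38; 0 0 0 1 -1 5 38; 0 0 0 0 0 0 38; 0 0 0 0 0 0 38; 0 0 0 0 0 0 38")

```text
time: 9.33
tool_pos: [0.4787, 0.2933, 0.1527]
tcp_rot: [-3.141, 0.007, 0.002]
wrist_force: [0.6, -0.7, -1.1]
width: 0.45
```

Run:
```python
from h import *
plan([.480,.298,.145],0,38,polar=False,maxmm=8,maxrot=.08)
c,s=wristcam(); crop(c["image"],170,0,150,150,4,"w9c"); np.save("c9.npy",np.array([c],dtype=object),allow_pickle=True)
print(R.from_rotvec(s["tcp_rot"]).as_matrix().round(4))
```

```text
t 9.33 pos [0.4787 0.2933 0.1527] yaw -0.0044 F [ 0.6 -0.7 -1.1] w 38.4 n 2 L 9.116016685304947
-0.000 0.001 -0.002 0.7 -2.4 3.8 38; -0.000 0.001 -0.002 0.7 -2.4 3.8 38
[[ 1.0e+00 -4.4e-03 -1.0e-03]
 [-4.4e-03 -1.0e+00  8.0e-04]
 [-1.0e-03 -8.0e-04 -1.0e+00]]
```

View pics/w9c.png

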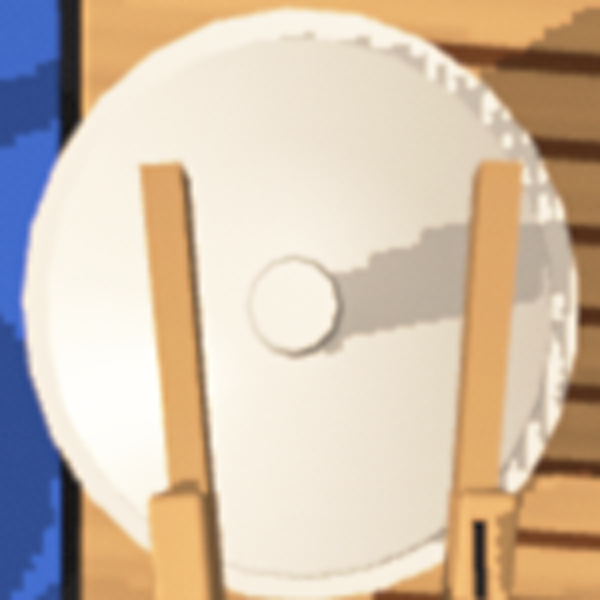

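Run:
```python
from h import *
c=np.load("c9.npy",allow_pickle=True)[0]
print(atz(c,170+294/4,304/4,.122))
plan([.4805,.298,.13],0,38,polar=False,maxmm=8,maxrot=.08)
```

```text
[0.56569588 0.29925894 0.122     ]
t 9.38 pos [0.4787 0.2933 0.1528] yaw -0.0044 F [-0.4  0.3 -1.6] w 38.0 n 3 L 23.36533271896108
-0.000 0.000 -0.001 0.6 -1.5 7.6 38; -0.000 0.000 -0.001 0.6 -1.5 7.6 38; -0.000 0.000 -0.001 0.6 -1.5 7.6 38
```

Request:
servo_tool(targets="0 0 -0.002 0.6 -2.2 6 38; 0 0 -0.002 0.5 -2 6 38; 0 0 0 0.3 -1.4 6 38; 0 0 0 0 0 4 38; 0 0 0 0 0 0 38; 0 0 0 0 0 0 38; 0 0 0 0 0 0 38")

```text
time: 9.97
tool_pos: [0.4803, 0.2999, 0.1289]
tcp_rot: [-3.14, -0.001, 0.0]
wrist_force: [0.3, -0.4, -0.0]
width: 0.445
```

Run:
```python
from h import *
plan([.480,.2984,.0934],0,38,polar=False,maxmm=5,maxrot=.08)
c,s=wristcam(); crop(c["image"],170,0,150,150,4,"w10c"); np.save("c10.npy",np.array([c],dtype=object),allow_pickle=True)
print(R.from_rotvec(s["tcp_rot"]).as_matrix().round(4))
```

```text
t 9.97 pos [0.4803 0.2999 0.1289] yaw 0.0005 F [ 0.3 -0.4 -0. ] w 38.0 n 8 L 35.52933297834493
-0.000 0.000 0.000 -0.0 0.2 4.4 38; -0.000 0.000 0.000 -0.0 0.2 4.4 38; -0.000 0.000 0.000 -0.0 0.2 4.4 38; -0.000 0.000 0.000 -0.0 0.2 4.4 38; -0.000 0.000 0.000 -0.0 0.2 4.4 38; -0.000 0.000 0.000 -0.0 0.2 4.4 38; -0.000 0.000 0.000 -0.0 0.2 4.4 38; -0.000 0.000 0.000 -0.0 0.2 4.4 38
[[ 1.0e+00  5.0e-04 -1.0e-04]
 [ 5.0e-04 -1.0e+00  1.3e-03]
 [-1.0e-04 -1.3e-03 -1.0e+00]]
```

View pics/w10c.png

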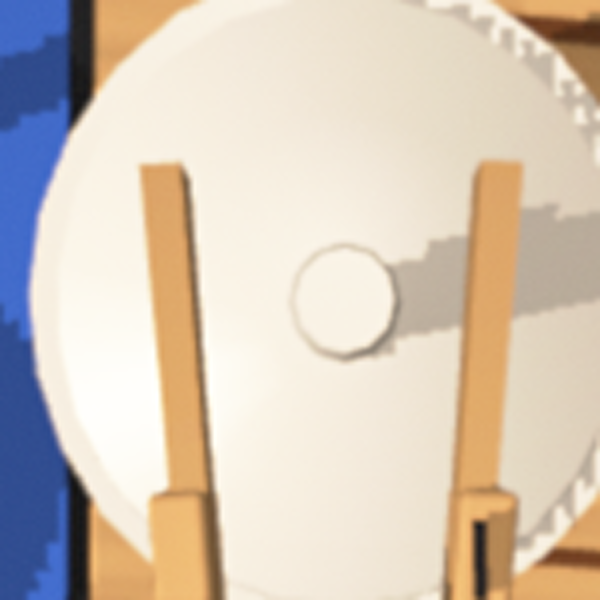

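Run:
```python
from h import *
c=np.load("c10.npy",allow_pickle=True)[0]
print(atz(c,170+344/4,299/4,.122), atz(c,170+184/4,165/4,.1289+.0224), atz(c,170+479/4,165/4,.1289+.0224))
```

```text
[0.56572702 0.29951412 0.122     ] [0.57462561 0.3148357  0.1513    ] [0.57464295 0.28710879 0.1513    ]
```

Request:
servo_tool(targets="0.001 0 0 0 0.4 4 38; 0 0 0 0 0.4 5 38; 0 0 0 0 0.3 5 38; 0 0 0 0 0 5 38; 0 0 0 0 0 3 38; 0 0 0 0 0 0 38; 0 0 0 0 0 0 38; 0 0 0 0 0 0 38")

```text
time: 10.68
tool_pos: [0.4805, 0.2986, 0.1048]
tcp_rot: [-3.139, -0.0, -0.001]
wrist_force: [0.3, -0.2, -0.2]
width: 0.446
```

Run:
```python
from h import *
plan([.480,.2984,.0934],0,38,polar=False,maxmm=5,maxrot=.08)
c,s=wristcam(); crop(c["image"],170,0,150,150,4,"w11c"); np.save("c11.npy",np.array([c],dtype=object),allow_pickle=True)
print(R.from_rotvec(s["tcp_rot"]).as_matrix().round(4))
```

```text
t 10.68 pos [0.4805 0.2986 0.1048] yaw 0.0001 F [ 0.3 -0.2 -0.2] w 38.1 n 3 L 11.42835382743494
-0.001 -0.000 0.000 -0.2 0.1 3.8 38; -0.001 -0.000 0.000 -0.2 0.1 3.8 38; -0.001 -0.000 0.000 -0.2 0.1 3.8 38
[[ 1.0e+00  1.0e-04  3.0e-04]
 [ 1.0e-04 -1.0e+00  2.7e-03]
 [ 3.0e-04 -2.7e-03 -1.0e+00]]
```

View pics/w11c.png

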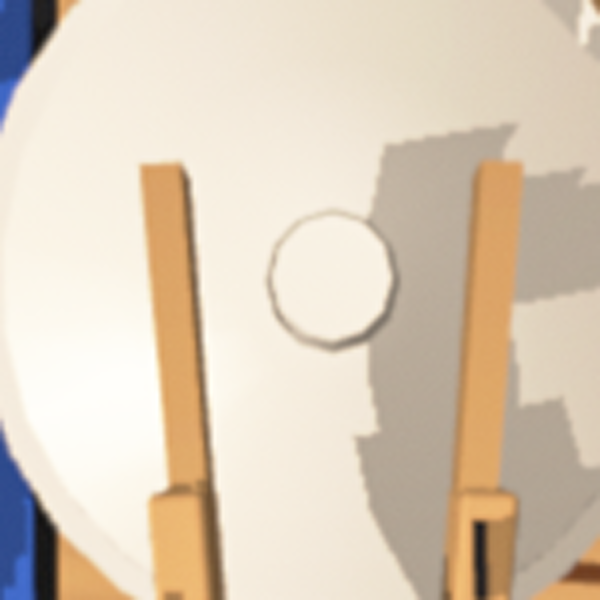

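Request:
servo_tool(targets="-0.001 0 0 0 0 3 38; -0.001 0 0 0 0 3.5 38; 0 0 0 0 0 3 38; 0 0 0 0 0 1 38; 0 0 0 0 0 0 38; 0 0 0 0 0 0 38; 0 0 0 0 0 0 38")

```text
time: 11.32
tool_pos: [0.4811, 0.299, 0.0939]
tcp_rot: [-3.14, -0.0, -0.003]
wrist_force: [0.0, -0.1, -0.6]
width: 0.447
```

Run:
```python
from h import *
plan([.480,.2984,.0934],0,38,polar=False,maxmm=5,maxrot=.08)
c,s=wristcam(); crop(c["image"],170,0,150,150,4,"w12c"); np.save("c12.npy",np.array([c],dtype=object),allow_pickle=True)
print(R.from_rotvec(s["tcp_rot"]).as_matrix().round(4))
c=read_camera("scene"); crop(c["image"],260,190,100,90,7,"s12")
```

```text
t 11.32 pos [0.4811 0.299  0.0939] yaw 0.0003 F [ 0.  -0.1 -0.6] w 38.2 n 1 L 1.3256943633838139
-0.001 -0.002 0.000 -1.1 0.6 0.5 38
[[ 1.0e+00  3.0e-04  1.6e-03]
 [ 3.0e-04 -1.0e+00  1.2e-03]
 [ 1.6e-03 -1.2e-03 -1.0e+00]]
```

View pics/w12c.png

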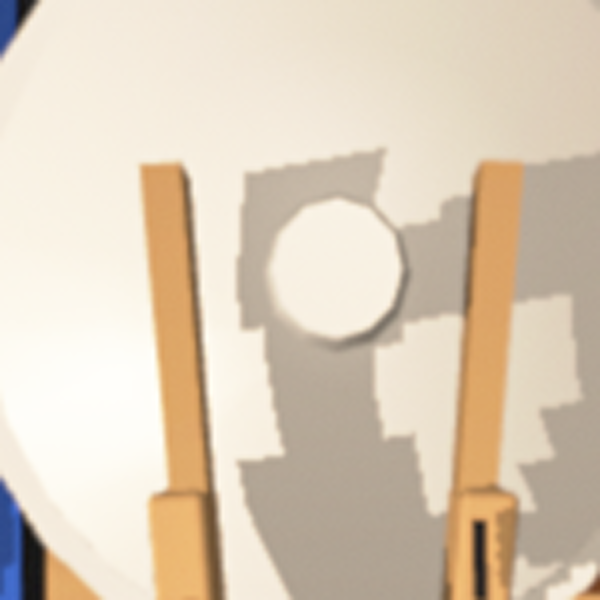

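View pics/s12.png

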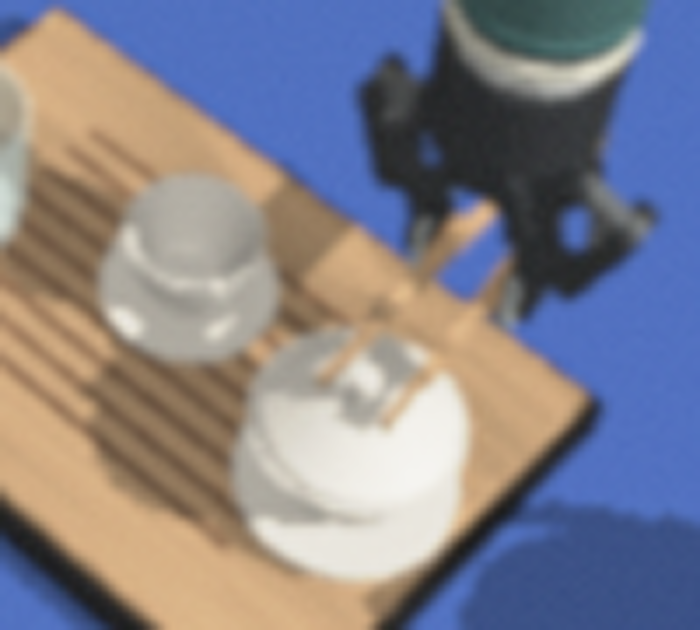

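Run:
```python
from h import *
c=np.load("c12.npy",allow_pickle=True)[0]
print("knob",atz(c,170+336/4,266/4,.122), "tips",atz(c,170+184/4,164/4,.0939+.0224), atz(c,170+478/4,163/4,.0939+.0224))
for z in (.112,.1165,): print("diam check")
a=atz(c,170+268/4,266/4,.122);b=atz(c,170+405/4,266/4,.122); print(np.linalg.norm(a-b))
crop(c["image"],130,100,200,200,3,"w12d")
```

```text
knob [0.5658528  0.29962386 0.122     ] tips [0.5754384  0.31392801 0.1163    ] [0.57553627 0.28626168 0.1163    ]
diam check
diam check
0.012558336570715834
```

View pics/w12d.png

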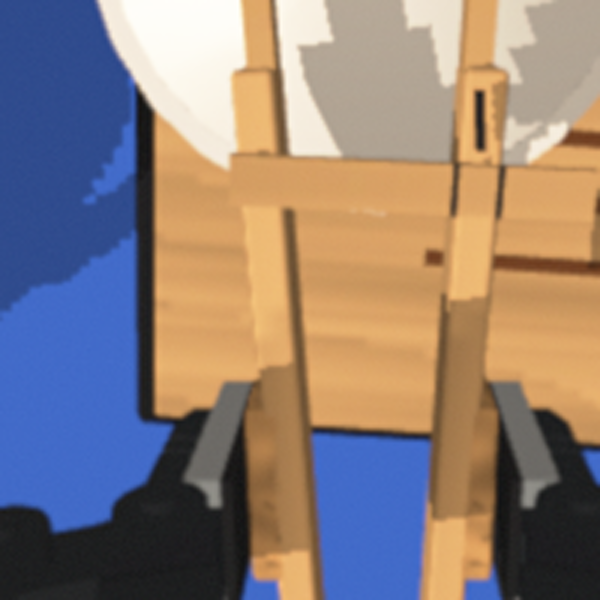

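Request:
servo_tool(targets="0 0 0 -0.5 0 0.4 38; 0 0 0 0 0 0 38; 0 0 0 0 0 0 38; 0 0 0 0 0 0 38; 0 0 0 0 0 0 38; 0 0 0 0 0 0 38; 0 0 0 0 0 0 38; 0 0 0 0 0 0 38")

```text
time: 12.08
tool_pos: [0.481, 0.2992, 0.0942]
tcp_rot: [-3.14, -0.0, -0.004]
wrist_force: [0.1, 0.0, -0.6]
width: 0.445
```

Request:
servo_tool(targets="0 0 0 0 0 0 38; 0 0 0 0 0 0 38; 0 0 0 0 0 0 38; 0 0 0 0 0 0 38; 0 0 0 0 0 0 38; 0 0 0 0 0 0 38; 0 0 0 0 0 0 38; 0 0 0 0 0 0 38")

```text
time: 12.75
tool_pos: [0.481, 0.2992, 0.0942]
tcp_rot: [-3.14, -0.0, -0.004]
wrist_force: [0.4, 0.2, 0.1]
width: 0.447
```

Request:
servo_tool(targets="0 0 0 0 0 0 38; 0 0 0 0 0 0 38; 0 0 0 0 0 0 38; 0 0 0 0 0 0 38; 0 0 0 0 0 0 38; 0 0 0 0 0 0 38; 0 0 0 0 0 0 38; 0 0 0 0 0 0 38")

```text
time: 13.42
tool_pos: [0.4809, 0.2992, 0.0942]
tcp_rot: [-3.14, -0.0, -0.004]
wrist_force: [-0.0, -0.1, 0.7]
width: 0.445
```

Request:
servo_tool(targets="0 0 0 0 0 0 38; 0 0 0 0 0 0 38; 0 0 0 0 0 0 38; 0 0 0 0 0 0 38; 0 0 0 0 0 0 38; 0 0 0 0 0 0 38; 0 0 0 0 0 0 38; 0 0 0 0 0 0 38")

```text
time: 14.08
tool_pos: [0.481, 0.2992, 0.0942]
tcp_rot: [-3.14, -0.0, -0.004]
wrist_force: [0.7, -0.4, -0.3]
width: 0.445
```

Run:
```python
from h import *
plan([.480,.2984,.0934],0,38,polar=False,maxmm=5,maxrot=.08)
c,s=wristcam(); crop(c["image"],160,30,180,140,4.2,"w13"); np.save("c13.npy",np.array([c],dtype=object),allow_pickle=True)
print(R.from_rotvec(s["tcp_rot"]).as_matrix()[:,2].round(4))
c=read_camera("top"); crop(c["image"],0,0,512,384,1.5,"t13")
```

```text
t 14.08 pos [0.481  0.2992 0.0942] yaw 0.0002 F [ 0.7 -0.4 -0.3] w 38.0 n 1 L 1.5072116232925814
-0.002 -0.003 0.000 -1.0 0.8 0.8 38
[ 0.0028  0.0018 -1.    ]
```

View pics/w13.png

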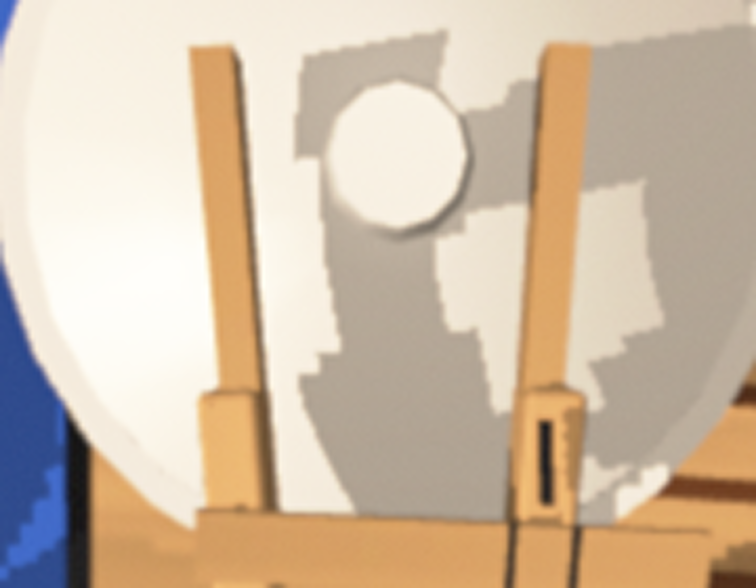

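View pics/t13.png

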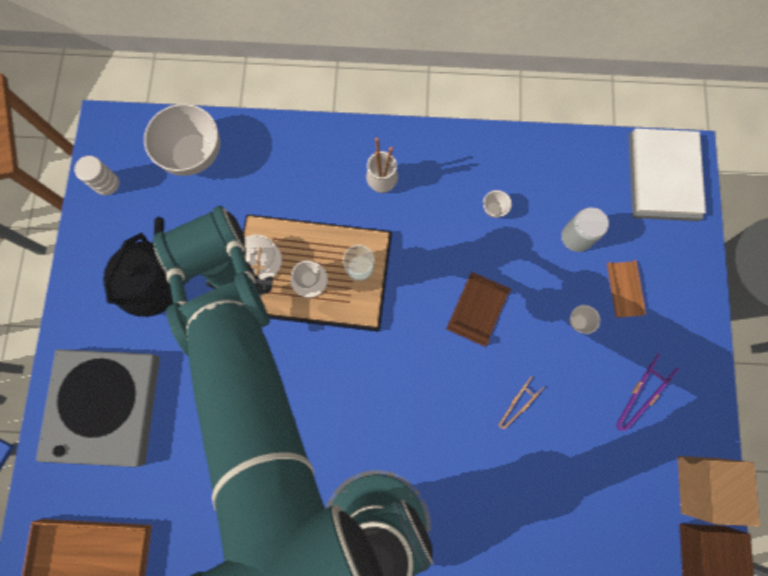

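The tongs have held steady for about 2.7 s: the pointer (547) stands between the lines (512, 577) and the knob sits centred between the tips. Handing in.

Run:
```python
from h import *
print(finish_job())
s=bot.read_state(); print(s["time"],s["tool_pos"],s["width"])
```

```text
the job is handed in; nothing more can be done
None
the job is handed in; nothing more can be done
```

I took the bamboo tongs off the rest by the cork pads and squeezed them to the mark. I then carried them to the lidded bowl, lowered them around the knob and handed the job in while still holding them there. It took about 14 s of the 42 s allowed.

What the last checks showed:

| Check | Result |
|---|---|
| Gauge | Pointer between the two lines; gap measured about 28 mm |
| Knob between the tips | Centred to within about 1 mm |
| Knob inside the tips' ends | Ends about 2.5 mm past the knob (by measurement; the knob's own edge looked slightly bevelled) |
| Height | Tip centres about 113 mm, against 112 mm for the knob's middle |
| Level | Within 0.003 rad |
| Steadiness | Drifted less than 0.5 mm over the last 2.7 s |
| Contact | No rise in wrist force above its noise of about 1 N; no touching seen in the pictures |
| Other objects | The last top view shows the rest, other tongs, cups, jar and caddy where they stood; the arm half hides the kettle and bowl |

The only difference from what was asked is that the tips sit about 1 mm high; I left it. No check failed.

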